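# Draw the sharpening steel out of the half-covered utensil box

## Task

The long sharpening steel lies in the half-covered utensil box, and a spice jar standing beside it is in the way. First stand the jar upright in the round well of the small dark wooden stand, fully down, and let go of it; then take the steel and tilt it out through the opening, handle end first, and finish while still holding it motionless in the air above the box, both its ends well clear (at least 4 cm) above the box's top. Do not tip the jar over and leave the matchbox and the egg cup alone.

Things in the scene. Friction and masses are not known exactly. Their poses are not given: they have to be found in the camera images.
- utensil_box: fixed light-wood box, 460 mm long (own x, pointing roughly away from the robot), 200 wide (y), 80 high; origin at the centre of its underside. Walls, floor and decks 5 mm thick: inside 450 x 190 mm, floor 5 mm above the worktop. Darker decks (underside 75, top 80 mm up) close its top except for one opening, x = -80 to 165 mm, full width, shorter than the 364 mm steel
- near_edge (a point): middle of the near deck's edge at the opening (box x = -80 mm, 80 mm up). The near deck reaches from here 150 mm to the box's near end; the steel's rod lies beneath it and must stay low there while the handle comes up: with the tip at the near end it can tilt at most about 22 degrees, and up to 40 as it comes out
- far_edge (a point): middle of the far deck's edge at the opening (box x = 165 mm, 80 mm up). The handle's end lies beneath this deck, 14 to 42 mm past the edge, so the steel must first slide that far towards the near end (the inside of the end wall is at box x = -225 mm), then tilt handle up and be drawn out lengthwise
- steel: sharpening steel, about 0.3 kg, on the box's floor beside the jar. Own y runs along it, tip to handle (about the box's +x); z up; origin on its underside near mid-length. Black handle y = 50 to 179 mm, 24 wide, 28 high (z = 0 to 28); rod y = -185 to 55, 12 wide, z = 8 to 19; foot under the rod at y = -170 to -158 reaches z = 0. Centre of mass at y = 63 mm
- steel_tip (a point): point at the tip of the steel (its y = -181 mm, on the rod's axis)
- steel_end (a point): point at the end of the steel's handle (its y = 179 mm, on the handle's axis)
- spice_jar: spice jar with red cap, 45 mm diameter, 106 mm high, 0.11 kg; stands upright on the box's floor in the opening, beside the steel's handle; origin at the centre of its underside, z up. Cap (44.6 mm across) from z = 85 to 106 mm, body below it 42 mm across
- jar_stand: fixed dark wooden block, 80 x 80 x 38 mm, beside the box on the left (+y); origin at the centre of its underside. In its middle a round well, 52 mm across, 28 mm deep: its floor is 10 mm above the worktop
- well_mouth (a point): centre of the well's mouth, on the top of the stand, 38 mm above the worktop
- matchbox: red matchbox, 36 x 56 x 16 mm, bystander; origin at the centre of its underside; left of the box towards its near end
- egg_cup: white egg cup, 49 mm across, 50 mm high, bystander; origin at the centre of its underside; left of the box towards its far end
- knife_block_2: second nearest of four fixed wooden knife blocks full of knives, in a row at y = -0.01 to -0.30 m, x = 0.26 to 0.94 m, up to 0.43 m high, between the arm's start on the right and the work on the left: pass them drawn in or high. Origin at the block's foot
Mind the look-alikes: they are no part of the job. What is shaped like the spice_jar but orange or pink is not meant.

How it is judged:
By the outcome, as a careful person would: the job done as asked, in the order asked, and still so for the second after the job is handed in, while the arm keeps its last pose, push and grip.
It also fails if it takes over 67 s, if anything falls off the work surface, if the arm or the gripper's body presses on something with over 40 N, if the wrist force passes 120 N, or if a joint passes its speed limit or range.

## Robot

A 6-joint arm with a two-finger parallel gripper is mounted at the origin on a cart in front of the work surface, level with it; the furniture and walls round the work are solid. World frame = base frame: x ahead of the robot, y to its left, z up, the work surface at z = 0. Lengths are in m, angles in rad, forces in N, time in s.
With the tool pointing down it reaches from about 0.25 to 0.85 m from the base axis. Payload 12.5 kg.
Tool frame: the origin (TCP) lies midway between the tips of the shut fingers; the grasp point (between the pads) lies 19 mm behind it (arm.grasp_offset is the z of the grasp point in the tool frame, in m); z points along the fingers, y is the direction in which the jaws open and shut (so a half turn about z gives the same grasp; the last joint's range is limited). The gripper opens to 93 mm and grips with 3 to 60 N. Pads are 15 mm wide; open, the fingers measure 128 mm over their backs; the gripper's body (75 mm by 188 mm) begins 65 mm behind the grasp point.
Start: joints at [1.118, 0.351, 1.652, -0, 1.139, -0.085], TCP at [0.198, 0.513, 0.219] pointing down, gripper open.
Joint ranges: [-2.75, 2.75], [-0.79, 2.1], [0.01, 2.65], [-1.57, 4.71], [0.07, 3.14], [-2.87, 2.87]. Speed limits (rad/s): [2.22, 2.22, 2.79, 3.14, 3.14, 3.14].

## Interface

Orientations are given as a 3x3 rotation matrix whose columns are the frame's x, y, z axes.
In Python, from bench import status, eyes, order, arm gives the robot as it stands.
- The arm moves only by the shell command python3 -m inch 'ROWS'. ROWS is JSON, a list of rows, each a list of 5 numbers: the opening, from 0 (shut) to 1 (fully open), then the shift along the world's x, y, z in mm, then the turn about the world's z in degrees. A call has 1 to 8 rows; each row shifts and turns the commanded pose from where the row before left it; what a row does not reach is not made up. A row lasts 1/8 s, in which the tool goes at most 62.5 mm and 10.7 degrees, less where a joint would pass 70% of its speed; a pose out of reach is approached as far as the arm can. A call with a gripper value outside its range is refused whole. The fingers move at their own pace and stop on an object; the grip force is fixed at half the most. Time passes only in rows, so rows that do not move let the fingers close. It gives the time, the measured TCP pose, the force and the opening at its end, in the units of the state.
- status.get_state(): the state, without advancing time (a new reading comes with each control period).
- eyes.read_camera(name): name is "scene" or "top"; returns (picture, depth): 400x640x3 uint8, red, green, blue; 400x640 float32, m along the optical axis (not along the pixel's ray), 0 where there is no reading.
- eyes.get_calibration(name): a dict with "camera_matrix" (3x3 intrinsics, pixels), "k1" (the pictures are not rectified: a ray, as slopes to the right and down, at radius r is drawn at 1 + k1 r^2 times it, then the intrinsics apply), "extrinsics" (4x4, takes a point from camera to world coordinates). Camera axes: x right, y down, z forward; pixel columns grow to the right and rows downward; lengths in m; the calibration is good to about 2 mm. A picture is of the moment at which its call begins. get_calibration takes no time and is no camera call.
- order.finish_job(): hands the job in, once; it reports no verdict.
The state is a dict: "t": time; "q": joint angles; "joint_velocities": joint speeds; "joint_efforts": joint torques, N m; "ee_pos": TCP position; "ee_rot": TCP orientation; "contact_force": force on the tool from outside, world axes, zero at the start; "moment": the same for the moment, N m; "gripper_width": opening from 0.0 (shut) to 1.0 (fully open).
Only numpy, scipy, OpenCV 4.12 (cv2) and the standard library are available. Lean on these libraries where they do the work, as an engineer would, in place of code of your own. Each camera call takes 0.05 s, during which the arm holds its last target. There are 200 camera calls.

## Working session

There is one attempt and no reset: what is moved stays moved. The work goes in short steps, Python scripts to look and compute and a shell command to move; the robot and the scene stay as the last step left them, time stands still between calls to the robot, and variables do not carry over. Pictures are saved under pics/ and viewed, about 8 in all and at most 12, crops included, and the job is handed in when it is done.

```bash
ls; mkdir -p pics; cat > h.py <<'E'
import numpy as np,cv2
from bench import status,eyes,order,arm
def shot(n,tag):
    p,d=eyes.read_camera(n); cv2.imwrite(f'pics/{tag}.png',cv2.cvtColor(p,cv2.COLOR_RGB2BGR)); np.save(f'pics/{tag}.npy',d); return p,d
def ray(n,uv):
    c=eyes.get_calibration(n);K=np.array(c['camera_matrix'],float);E=np.array(c['extrinsics'])
    x=(np.array(uv,float)-K[:2,2])/[K[0,0],K[1,1]]; y=x.copy()
    for _ in range(20): y=x/(1+c['k1']*(y@y))
    return E[:3,3],E[:3,:3]@np.r_[y,1]
def onz(n,uv,z):
    o,r=ray(n,uv); return o+r*(z-o[2])/r[2]
def pix(n,P):
    c=eyes.get_calibration(n);K=np.array(c['camera_matrix'],float);E=np.array(c['extrinsics'])
    q=E[:3,:3].T@(np.array(P)-E[:3,3]); s=q[:2]/q[2]; s=s*(1+c['k1']*(s@s)); return s*[K[0,0],K[1,1]]+K[:2,2]
def pt(n,uv,d):
    o,r=ray(n,uv); return o+r*d[int(round(uv[1])),int(round(uv[0]))]
E
python3 - <<'E'
from h import *
for n in('scene','top'):
    shot(n,n+'0'); c=eyes.get_calibration(n); print(n,np.round(c['extrinsics'],3).tolist(),c['camera_matrix'],c['k1'])
s=status.get_state(); print(s); print(arm.grasp_offset)
E
```

```text
pics
scene [[0.565, -0.596, 0.571, 0.007], [-0.825, -0.418, 0.379, -0.203], [0.013, -0.685, -0.728, 0.744], [0.0, 0.0, 0.0, 1.0]] [[422.07817122   0.         322.70707183]
 [  0.         422.07817122 200.24657695]
 [  0.           0.           1.        ]] -0.052933636688714696
top [[0.004, -0.981, 0.195, 0.332], [-1.0, -0.006, -0.01, 0.14], [0.011, -0.195, -0.981, 1.101], [0.0, 0.0, 0.0, 1.0]] [[472.13086942   0.         318.26910478]
 [  0.         472.13086942 202.98231234]
 [  0.           0.           1.        ]] -0.14407833825872846
{'t': 0.1, 'q': array([ 1.11837616e+00,  3.51206070e-01,  1.65234615e+00, -1.50191463e-05,
        1.13910501e+00, -8.46066861e-02]), 'joint_velocities': array([ 0.00225217, -0.00094247, -0.0001784 ,  0.00067049, -0.00180009,
       -0.00053109]), 'joint_efforts': array([ 1.66363698e-03, -4.98023057e+01, -2.85694742e+01,  7.00800517e-02,
        2.40091304e-02, -5.99811324e-05]), 'ee_pos': array([0.19761513, 0.51294288, 0.21814757]), 'ee_rot': array([[-9.33118042e-01,  3.59569902e-01, -4.53104990e-04],
       [ 3.59570179e-01,  9.33117548e-01, -9.63436942e-04],
       [ 7.63772901e-05, -1.06192344e-03, -9.99999433e-01]]), 'contact_force': array([ 0.09776065, -0.12204586,  0.20332081]), 'moment': array([ 0.03249175, -0.01882622,  0.04611098]), 'gripper_width': 0.996995471699142}
-0.0188
```

View pics/top0.png

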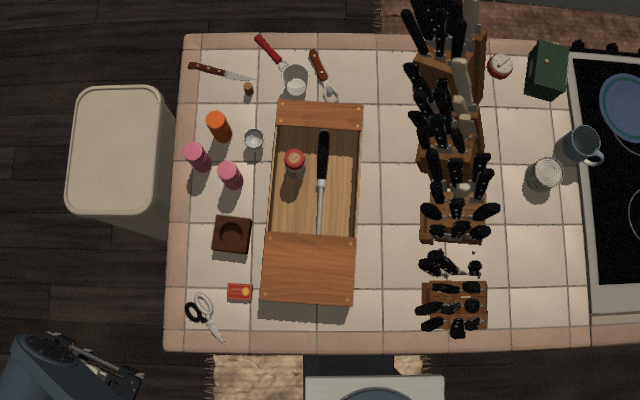

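View pics/scene0.png

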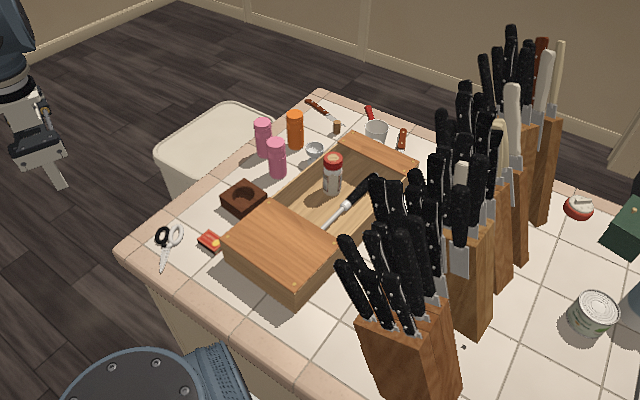

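The red-capped jar is at top (294,160), scene (333,170). The look-alikes are orange (218,126) and pink (197,156), (230,175). The stand is at top (231,235), and the steel runs from (323,135) to (320,232). Next I'll confirm this in an enlarged crop and measure.

```bash
python3 - <<'E'
from h import *
p=cv2.imread('pics/top0.png'); d=np.load('pics/top0.npy')
cv2.imwrite('pics/crop1.png',cv2.resize(p[90:310,190:380],None,fx=2.7,fy=2.7,interpolation=cv2.INTER_CUBIC))
hsv=cv2.cvtColor(p,cv2.COLOR_BGR2HSV)
def blob(m,x0,x1,y0,y1):
    k=np.zeros(m.shape,bool);k[y0:y1,x0:x1]=1; ys,xs=np.where(m&k); return xs,ys
H,S,V=[hsv[...,i].astype(int) for i in range(3)]
red=((H<8)|(H>172))&(S>120)
xs,ys=blob(red,280,310,145,175); print('cap',xs.min(),xs.max(),ys.min(),ys.max(),len(xs)); 
cc=((xs.min()+xs.max())/2,(ys.min()+ys.max())/2); print(cc,'at z.111',onz('top',cc,.111), 'depth',pt('top',cc,d))
xs,ys=blob(V<60,310,335,125,183); (cx,cy),wh,a=cv2.minAreaRect(np.c_[xs,ys].astype(np.float32)); print('handle',cx,cy,wh,a,ys.min(),ys.max(),onz('top',(cx,cy),.03))
for y in(140,160,176): 
    x=xs[ys==y]; print(y,x.min(),x.max(),onz('top',(x.mean(),y),.033),pt('top',(x.mean(),y),d))
for uv in((231,235),(231,222),(231,247),(216,233),(247,236)): print(uv,pt('top',uv,d))
for uv in((320,190),(319.5,230),(319,245)): print('rod',uv,onz('top',uv,.024),pt('top',uv,d))
for uv in((265,233),(357,237),(260,299),(351,305),(278,100),(363,104),(274,126),(361,130)): print(uv,onz('top',uv,.08))
E
```

```text
cap 284 304 148 169 225
(np.float64(294.0), np.float64(158.5)) at z.111 [0.62686564 0.18365672 0.111     ] depth [0.62689662 0.18366127 0.11089611]
handle 323.0 154.5 (47.0, 12.0) 90.0 131 178 [0.66131593 0.11880836 0.03      ]
140 318 329 [0.69636884 0.11773521 0.033     ] [0.69596124 0.11776046 0.03419334]
160 317 327 [0.64687753 0.12119903 0.033     ] [0.64723374 0.1211774  0.03179335]
176 317 325 [0.60802153 0.12345156 0.033     ] [0.60837544 0.12342994 0.03163253]
(231, 235) [0.47062626 0.33204708 0.01313442]
(231, 222) [0.49798122 0.32949821 0.03389081]
(231, 247) [0.43981618 0.32620033 0.04079685]
(216, 233) [0.47177245 0.36238059 0.03759689]
(247, 236) [0.46557893 0.29114185 0.03719534]
rod (320, 190) [0.57655559 0.12555993 0.024     ] [0.57590969 0.1255989  0.02684011]
rod (319.5, 230) [0.48224808 0.12641834 0.024     ] [0.48217526 0.12642507 0.02452082]
rod (319, 245) [0.44761542 0.12744642 0.024     ] [0.4413348  0.12814463 0.08234169]
(265, 233) [0.46708199 0.24588493 0.08      ]
(357, 237) [0.45940418 0.04538446 0.08      ]
(260, 299) [0.32494897 0.2535369  0.08      ]
(351, 305) [0.31330337 0.0594837  0.08      ]
(278, 100) [0.7775985  0.22444833 0.08      ]
(363, 104) [0.76930974 0.02711292 0.08      ]
(274, 126) [0.7133965  0.23200599 0.08      ]
(361, 130) [0.70522666 0.03295988 0.08      ]
```

View pics/crop1.png

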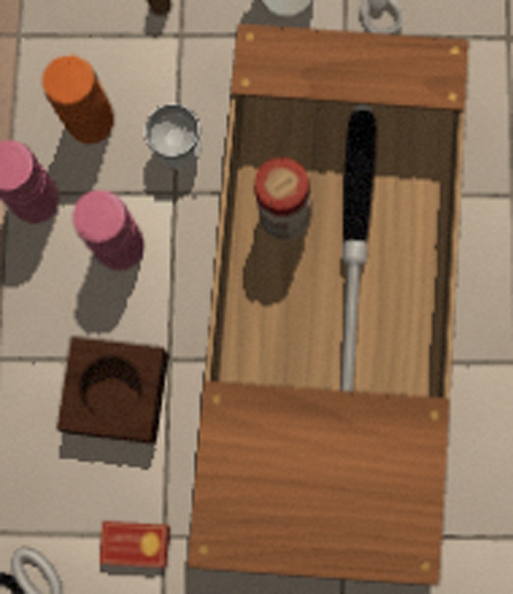

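The crop confirms the jar: red cap with a clear body, alone in the box beside the handle. The well shows at about crop (112,382). I'll refine the stand and jar centres from the depth in both views.

```bash
python3 - <<'E'
from h import *
def cloud(n):
    d=np.load(f'pics/{n}0.npy'); c=eyes.get_calibration(n);K=np.array(c['camera_matrix'],float);E=np.array(c['extrinsics'])
    v,u=np.mgrid[:400,:640]; x=np.dstack([(u-K[0,2])/K[0,0],(v-K[1,2])/K[1,1]]); y=x.copy()
    for _ in range(20): y=x/(1+c['k1']*(y**2).sum(-1,keepdims=True))
    P=np.dstack([y*d[...,None],d]); return P@E[:3,:3].T+E[:3,3]
def sel(P,x0,x1,y0,y1,z0,z1):
    return P[(P[...,0]>x0)&(P[...,0]<x1)&(P[...,1]>y0)&(P[...,1]<y1)&(P[...,2]>z0)&(P[...,2]<z1)]
for n in('top','scene'):
    P=cloud(n)
    q=sel(P,.40,.55,.27,.40,.034,.043); print(n,'stand',cv2.minAreaRect((q[:,:2]*1000).astype(np.float32)),q[:,2].mean(),len(q))
    q=sel(P,.58,.68,.14,.225,.106,.118); print('cap',cv2.minEnclosingCircle((q[:,:2]*1000).astype(np.float32)),q[:,2].mean(),len(q))
    q=sel(P,.29,.79,.0,.3,.076,.085); print('decks',cv2.minAreaRect((q[:,:2]*1000).astype(np.float32)))
    q=sel(P,.61,.70,.09,.15,.026,.040); print('handle',np.median(q,0)*1000,cv2.fitLine((q[:,:2]*1000).astype(np.float32),cv2.DIST_HUBER,0,.01,.01).ravel())
P=cloud('top')
q=sel(P,.2,1.,-.05,.1,.15,.5); print('knives max y',q[q[:,1].argsort()[-5:]])
for nm,b in(('pink1',(.55,.65,.27,.345)),('cup',(.6,.72,.25,.32))):
    q=sel(P,*b,.03,.13); print(nm,q.min(0),q.max(0)) if len(q) else 0
E
```

```text
top stand ((471.77685546875, 328.836669921875), (79.90771484375, 80.84244537353516), 83.63526916503906) 0.039004439026506015 810
cap ((627.3941650390625, 183.67628479003906), 22.186635971069336) 0.1118222089224926 311
decks ((546.055908203125, 140.98785400390625), (201.40933227539062, 461.3082275390625), 86.21016693115234)
handle [656.99308797 118.902754    30.71055986] [ 9.9902087e-01 -4.4241212e-02  6.5566101e+02  1.1956544e+02]
scene stand ((470.02960205078125, 329.67901611328125), (84.15584564208984, 81.44176483154297), 82.92431640625) 0.03735619062032062 626
cap ((626.386474609375, 185.20040893554688), 23.275074005126953) 0.11060084033699288 213
decks ((545.51318359375, 142.00082397460938), (200.91305541992188, 463.2416076660156), 86.29163360595703)
handle [647.63192749 119.91913776  29.97033145] [9.9994332e-01 1.0648784e-02 6.4896362e+02 1.1984850e+02]
knives max y [[ 0.84570182 -0.01939898  0.32740179]
 [ 0.7430661  -0.0189094   0.3231719 ]
 [ 0.84546001 -0.01875576  0.33105275]
 [ 0.84647837 -0.01850593  0.3327993 ]
 [ 0.84670141 -0.01801331  0.33571853]]
pink1 [0.57860066 0.30896245 0.03076385] [0.62339474 0.34495502 0.11258132]
cup [0.60007931 0.25931358 0.03000404] [0.71937732 0.3196946  0.10962343]
```

```bash
python3 -m inch '[[1,40,-25,0,-9],[1,40,-30,0,-9],[1,40,-30,0,-9],[1,40,-30,0,-9],[1,40,-30,0,-9],[1,40,-30,0,-9],[1,40,-30,0,-9],[1,40,-30,0,-9]]'
```

```text
t: 1.1
ee_pos: [0.5188, 0.277, 0.2184]
ee_rot: [[0.059, 0.998, -0.0], [0.998, -0.059, -0.0], [-0.0, -0.0, -1.0]]
contact_force: [0.5, 1.8, 0.9]
gripper_width: 1.0
```

```bash
python3 -m inch '[[1,40,-30,0,0],[1,40,-30,0,0],[1,30,-30,0,0],[1,0,0,0,0]]'; python3 -c "
from h import *
s=status.get_state();print(s['ee_pos'],np.degrees(np.arctan2(s['ee_rot'][1,1],s['ee_rot'][0,1])),s['q'])"
```

```text
t: 1.6
ee_pos: [0.6289, 0.186, 0.2177]
ee_rot: [[0.057, 0.998, -0.001], [0.998, -0.057, -0.0], [-0.001, -0.001, -1.0]]
contact_force: [-0.8, 0.3, 0.7]
gripper_width: 1.001
[0.62890361 0.18603426 0.21768634] -3.245825818849475 [ 2.16763818e-01  5.46437741e-01  1.35292941e+00 -2.95664080e-04
  1.24321028e+00  2.73509202e-01]
```

```bash
python3 -m inch '[[1,-2,-1,-40,0],[1,0,0,-40,0],[1,0,0,-35,0],[1,0,0,-20,0],[1,0,0,0,0],[0.4,0,0,0,0],[0.3,0,0,0,0],[0.2,0,0,0,0]]' && python3 -m inch '[[0.2,0,0,0,0],[0.2,0,0,0,0],[0.2,0,0,0,0],[0.2,0,0,0,0]]'
```

```text
t: 2.6
ee_pos: [0.6261, 0.1873, 0.0845]
ee_rot: [[0.054, 0.999, 0.001], [0.999, -0.054, 0.0], [0.0, 0.001, -1.0]]
contact_force: [-0.3, -1.1, -0.1]
gripper_width: 0.726
t: 3.1
ee_pos: [0.6258, 0.1872, 0.0837]
ee_rot: [[0.054, 0.999, 0.0], [0.999, -0.054, 0.0], [0.0, 0.0, -1.0]]
contact_force: [0.7, 0.4, 1.4]
gripper_width: 0.477
```

```bash
python3 -m inch '[[0.2,0,0,10,0],[0.2,0,0,30,0],[0.2,0,0,30,0],[0.2,0,0,30,0],[0.2,0,0,25,0],[0.2,-25,20,10,0],[0.2,-30,30,0,0],[0.2,-30,30,0,0]]' && python3 -m inch '[[0.2,-30,30,0,0],[0.2,-25,20,0,0],[0.2,-15,15,0,0],[0.2,0,0,0,0],[0.2,0,0,0,0]]'; python3 -c "
from h import *
p,d=shot('scene','s1');q,d2=shot('top','t1')
a=cv2.resize(p[120:260,170:370],None,fx=2,fy=2)
b=cv2.resize(q[160:300,170:370],None,fx=2,fy=2)
cv2.imwrite('pics/v1.png',np.vstack([a,b])[...,::-1])"
```

```text
t: 4.1
ee_pos: [0.5398, 0.2679, 0.2194]
ee_rot: [[0.054, 0.999, 0.001], [0.999, -0.054, 0.0], [0.0, 0.001, -1.0]]
contact_force: [0.1, 0.7, -1.2]
gripper_width: 0.474
t: 4.72
ee_pos: [0.4713, 0.3318, 0.2187]
ee_rot: [[0.054, 0.999, 0.0], [0.999, -0.054, -0.0], [-0.0, 0.0, -1.0]]
contact_force: [-0.7, -0.2, -1.3]
gripper_width: 0.471
```

View pics/v1.png

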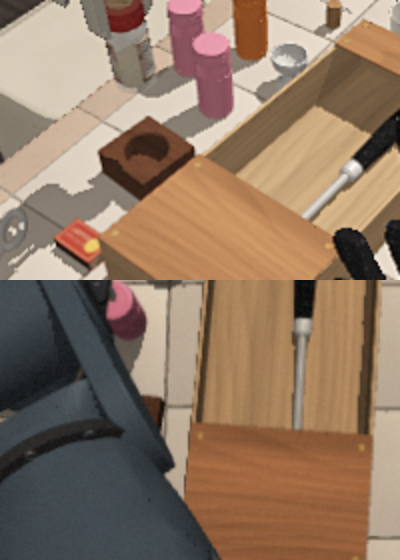

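The scene view shows the jar hanging from the gripper at about crop (125,50), with the stand at (147,155). Before lowering, I'll check the jar's position and lean from the depth.

```bash
python3 - <<'E'
from h import *
from scipy.optimize import least_squares
d=np.load('pics/s1.npy'); c=eyes.get_calibration('scene');K=np.array(c['camera_matrix'],float);E=np.array(c['extrinsics'])
v,u=np.mgrid[:400,:640]; x=np.dstack([(u-K[0,2])/K[0,0],(v-K[1,2])/K[1,1]]); y=x.copy()
for _ in range(20): y=x/(1+c['k1']*(y**2).sum(-1,keepdims=True))
P=np.dstack([y*d[...,None],d])@E[:3,:3].T+E[:3,3]
m=(abs(P[...,0]-.471)<.035)&(abs(P[...,1]-.331)<.035)&(P[...,2]>.1)&(P[...,2]<.25); q=P[m]
print(len(q),q.min(0),q.max(0))
for z0 in(.14,.155,.17,.185,.2):
    a=q[(q[:,2]>=z0)&(q[:,2]<z0+.015)]
    if len(a)<15: continue
    r=.021
    f=least_squares(lambda p:np.hypot(a[:,0]-p[0],a[:,1]-p[1])-r,[.471,.331],loss='soft_l1',f_scale=.002); print(z0,len(a),f.x,np.std(f.fun))
E
```

```text
1121 [0.43634937 0.30547173 0.14050061] [0.5058361  0.34954355 0.24984168]
0.14 94 [0.47270321 0.32884344] 0.0010594603758108864
0.155 111 [0.47250668 0.32832629] 0.0010114194241351007
0.17 113 [0.47180142 0.32857533] 0.001050550344198034
0.185 124 [0.47142286 0.32872071] 0.0009927598114106324
0.2 122 [0.47079505 0.32879438] 0.001024512528013521
```

```bash
python3 -m inch '[[0.2,-1,0,-30,0],[0.2,0,0,-35,0],[0.2,0,0,-20,0],[0.2,0,0,-15,0],[0.2,0,0,-10,0],[0.2,0,0,-8,0],[0.2,0,0,0,0]]'
```

```text
t: 5.7
ee_pos: [0.4697, 0.3322, 0.1005]
ee_rot: [[0.054, 0.999, -0.0], [0.999, -0.054, -0.0], [-0.0, -0.0, -1.0]]
contact_force: [0.4, 0.0, -0.6]
gripper_width: 0.474
```

```bash
python3 -m inch '[[0.2,0,0,-5,0],[0.2,0,0,-4,0],[0.2,0,0,0,0]]'
```

```text
t: 6.08
ee_pos: [0.4696, 0.3322, 0.0914]
ee_rot: [[0.054, 0.999, -0.0], [0.999, -0.054, -0.0], [-0.0, -0.0, -1.0]]
contact_force: [0.3, 0.7, -0.9]
gripper_width: 0.474
```

```bash
python3 -m inch '[[0.2,0,0,-2,0],[0.2,0,0,-1,0],[0.2,0,0,0,0]]'
```

```text
t: 6.45
ee_pos: [0.4698, 0.3323, 0.0887]
ee_rot: [[0.054, 0.999, 0.0], [0.999, -0.054, 0.0], [0.0, 0.0, -1.0]]
contact_force: [0.0, -0.0, -0.2]
gripper_width: 0.474
```

```bash
python3 -m inch '[[0.2,0,0,-1,0],[0.2,0,0,-1,0],[0.2,0,0,0,0]]'
```

```text
t: 6.82
ee_pos: [0.4707, 0.3328, 0.0881]
ee_rot: [[0.054, 0.999, 0.003], [0.999, -0.054, 0.001], [0.002, 0.002, -1.0]]
contact_force: [0.1, -1.0, 10.4]
gripper_width: 0.475
```

Contact came at the expected floor height, so I'll release and lift off.

```bash
python3 -m inch '[[0.2,0,0,1,0],[0.55,0,0,0,0],[0.7,0,0,0,0],[0.9,0,0,0,0],[0.9,0,0,0,0],[0.9,0,0,5,0],[0.9,0,0,25,0],[0.9,0,0,40,0]]' && python3 -m inch '[[0.9,0,0,40,0],[0.9,30,-30,20,9],[0.9,30,-30,0,9],[0.9,30,-30,0,9],[0.9,20,-30,0,9],[0.9,20,-25,0,9],[0.9,20,-25,0,9],[0.9,20,-20,0,9]]'; python3 -c "
from h import *
p,d=shot('scene','s2');q,d2=shot('top','t2')
a=cv2.resize(p[100:270,180:400],None,fx=2,fy=2)
b=cv2.resize(q[140:310,180:400],None,fx=2,fy=2)
cv2.imwrite('pics/v2.png',np.hstack([a,b])[:,:800,::-1])
s=status.get_state();print(s['ee_pos'],np.degrees(np.arctan2(s['ee_rot'][1,1],s['ee_rot'][0,1])),s['q'])"
```

```text
t: 7.82
ee_pos: [0.4692, 0.3319, 0.1578]
ee_rot: [[0.054, 0.999, -0.002], [0.999, -0.054, -0.001], [-0.001, -0.002, -1.0]]
contact_force: [0.6, 1.1, 1.1]
gripper_width: 0.9
t: 8.82
ee_pos: [0.6404, 0.1411, 0.218]
ee_rot: [[-0.868, 0.497, 0.0], [0.497, 0.868, 0.0], [-0.0, 0.0, -1.0]]
contact_force: [-0.3, -0.0, 0.4]
gripper_width: 0.898
[0.64092483 0.14030957 0.21765866] 59.98599150264468 [ 1.44746291e-01  5.46239566e-01  1.35332136e+00 -4.02038485e-04
  1.24164248e+00 -9.02076899e-01]
```

View pics/v2.png

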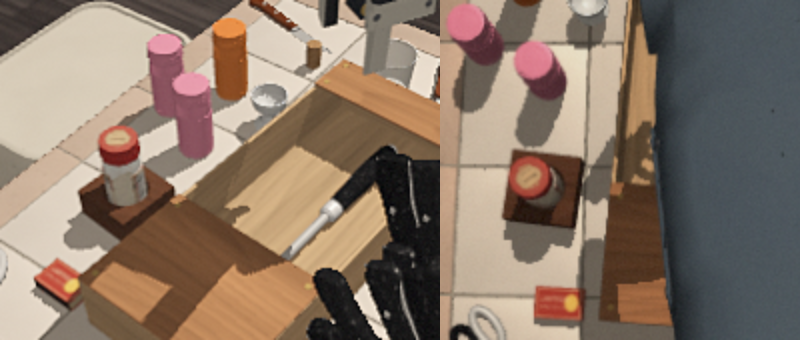

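```bash
python3 - <<'E'
from h import *
d=np.load('pics/t2.npy')
p=cv2.cvtColor(cv2.imread('pics/t2.png'),cv2.COLOR_BGR2HSV).astype(int)
for n,t in(('top','t2'),('scene','s2')):
    d=np.load(f'pics/{t}.npy')
    q=[]
    for v in range(100,280):
        for u in range(180,300):
            w=pt(n,(u,v),d)
            if abs(w[0]-.471)<.045 and abs(w[1]-.33)<.045 and w[2]>.108: q.append(w)
    q=np.array(q); print(n,np.median(q[:,2]),cv2.minEnclosingCircle((q[:,:2]*1000).astype(np.float32)))
E
python3 -m inch '[[0.6,7,-5,0,9],[0.6,8,-5,0,9],[0.6,8,-5,0,9],[0.6,6,-5,0,0],[0.6,0,0,0,0]]'
```

```text
t: 9.55
ee_pos: [0.6687, 0.1223, 0.2177]
ee_rot: [[-0.998, 0.058, -0.0], [0.058, 0.998, 0.0], [0.0, 0.0, -1.0]]
contact_force: [0.0, 0.9, -0.4]
gripper_width: 0.599Traceback (most recent call last):
  File "<stdin>", line 9, in <module>
  File "h.py", line 16, in pt
    o,r=ray(n,uv); return o+r*d[int(round(uv[1])),int(round(uv[0]))]
        ~~~^^^^^^
  File "h.py", line 6, in ray
    c=eyes.get_calibration(n);K=np.array(c['camera_matrix'],float);E=np.array(c['extrinsics'])
ValueError: time passes only in moves, steps and waits
```

```bash
python3 - <<'E'
s=open('h.py').read()
s=s.replace("c=eyes.get_calibration(n)","c=cal(n)")
s+='''
import functools
@functools.lru_cache
def cal(n): return eyes.get_calibration(n)
def cloud(n,t):
    d=np.load(f'pics/{t}.npy'); c=cal(n);K=np.array(c['camera_matrix'],float);E=np.array(c['extrinsics'])
    v,u=np.mgrid[:400,:640]; x=np.dstack([(u-K[0,2])/K[0,0],(v-K[1,2])/K[1,1]]); y=x.copy()
    for _ in range(20): y=x/(1+c['k1']*(y**2).sum(-1,keepdims=True))
    return np.dstack([y*d[...,None],d])@E[:3,:3].T+E[:3,3]
def sel(P,x0,x1,y0,y1,z0,z1):
    return P[(P[...,0]>x0)&(P[...,0]<x1)&(P[...,1]>y0)&(P[...,1]<y1)&(P[...,2]>z0)&(P[...,2]<z1)]
'''
open('h.py','w').write(s)
from h import *
for n,t in(('top','t2'),('scene','s2')):
    q=sel(cloud(n,t),.43,.51,.29,.37,.109,.13); print(n,len(q),np.median(q[:,2]),cv2.minEnclosingCircle((q[:,:2]*1000).astype(np.float32)))
E
python3 -m inch '[[0.6,1,-3,-50,0],[0.6,0,0,-50,0],[0.6,0,0,-40,0],[0.6,0,0,-40,0],[0.6,0,0,-20,0],[0.6,0,0,-7,0],[0.6,0,0,0,0]]'
```

```text
top 339 0.11742871870253635 ((472.8975524902344, 328.97467041015625), 22.368436813354492)
scene 253 0.11589254461736198 ((470.8746643066406, 328.56427001953125), 23.547420501708984)
t: 10.42
ee_pos: [0.6702, 0.1193, 0.0115]
ee_rot: [[-0.999, 0.054, 0.001], [0.054, 0.999, 0.0], [-0.001, 0.0, -1.0]]
contact_force: [-0.0, -0.6, -0.1]
gripper_width: 0.605
```

The cap top is at about 0.116 m, so the jar is seated upright at full depth. Now I'll grip the handle.

```bash
python3 -m inch '[[0.6,0,0,-3,0],[0.3,0,0,0,0],[0.1,0,0,0,0],[0.1,0,0,0,0],[0.1,0,0,0,0],[0.1,0,0,0,0],[0.1,0,0,0,0]]'
```

```text
t: 11.3
ee_pos: [0.6698, 0.1193, 0.0077]
ee_rot: [[-0.999, 0.054, 0.0], [0.054, 0.999, 0.0], [-0.0, 0.0, -1.0]]
contact_force: [-0.5, 0.1, 2.4]
gripper_width: 0.256
```

```bash
python3 -m inch '[[0.1,-8,0,0,0],[0.1,-10,1,0,0],[0.1,-10,1,0,0],[0.1,-8,0,0,0],[0.1,-4,0,0,0],[0.1,0,0,0,0]]'; python3 -c "
from h import *
q,d2=shot('top','t3');p,d=shot('scene','s3')
a=cv2.resize(p[100:270,220:440],None,fx=2,fy=2);b=cv2.resize(q[100:270,230:410],None,fx=2,fy=2)
cv2.imwrite('pics/v3.png',np.hstack([a,b])[...,::-1])"
```

```text
t: 12.05
ee_pos: [0.629, 0.1212, 0.0078]
ee_rot: [[-0.999, 0.054, -0.002], [0.054, 0.999, -0.0], [0.002, -0.0, -1.0]]
contact_force: [-3.9, -0.3, 6.9]
gripper_width: 0.256
```

View pics/v3.png

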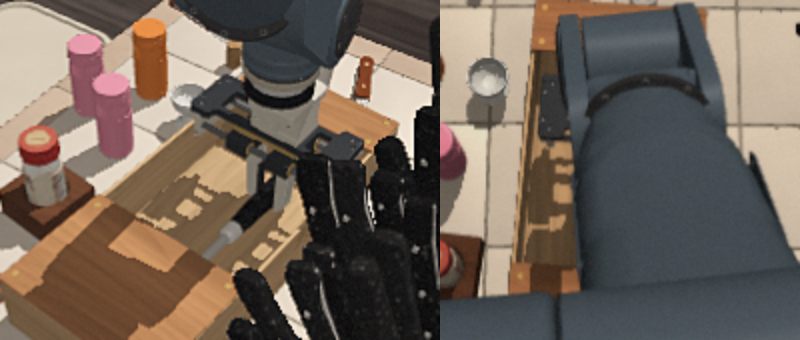

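```bash
python3 -m inch '[[0.1,0,0,10,0],[0.1,-1,0,10,0],[0.1,-1,0,10,0],[0.1,0,0,0,0]]'; python3 -c "
from h import *
p,d=shot('scene','s4');cv2.imwrite('pics/v4.png',cv2.resize(p[100:270,220:440],None,fx=3,fy=3)[...,::-1])"
```

```text
t: 12.65
ee_pos: [0.6282, 0.1213, 0.0387]
ee_rot: [[-0.999, 0.054, 0.002], [0.054, 0.999, 0.0], [-0.002, 0.0, -1.0]]
contact_force: [-0.2, 0.5, -2.7]
gripper_width: 0.256
```

View pics/v4.png

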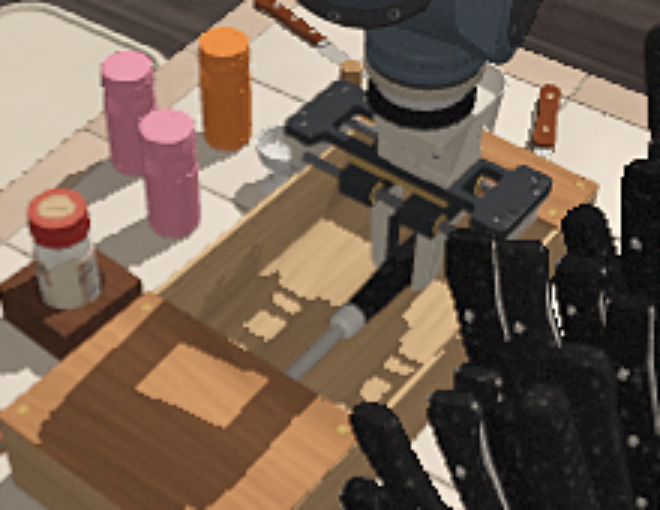

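The steel has come off the floor at crop (300,370) to (400,270). I'll measure its slope from the depth.

```bash
python3 - <<'E'
from h import *
P=cloud('scene','s4')
for x in np.arange(.49,.63,.01):
    q=sel(P,x,x+.01,.105,.145,.015,.12)
    if len(q)>3: print(round(x+.005,3),len(q),np.round(q[q[:,2].argsort()[-4:]].mean(0),4))
E
```

```text
0.495 19 [0.4934 0.1274 0.0554]
0.505 20 [0.5045 0.1272 0.0557]
0.515 18 [0.5151 0.1266 0.0552]
0.525 21 [0.5254 0.127  0.0552]
0.535 21 [0.537  0.1249 0.0567]
0.545 44 [0.544  0.1243 0.0597]
0.555 35 [0.5546 0.1241 0.061 ]
0.565 36 [0.5657 0.1253 0.0603]
0.575 38 [0.5767 0.1237 0.0608]
0.585 41 [0.5865 0.1213 0.062 ]
0.595 43 [0.5958 0.1206 0.0627]
0.605 41 [0.6072 0.1183 0.0626]
0.615 146 [0.6188 0.1394 0.1089]
0.625 73 [0.6223 0.137  0.1091]
0.635 34 [0.6327 0.1346 0.1162]
```

Grip friction holds the steel level, so the near deck's edge will have to tilt it. I'll lift gently against the edge and watch the force.

```bash
python3 -m inch '[[0.1,0,0,10,0],[0.1,0,0,10,0],[0.1,0,0,6,0],[0.1,0,0,4,0],[0.1,0,0,0,0]]'
```

```text
t: 13.32
ee_pos: [0.6278, 0.1213, 0.0679]
ee_rot: [[-0.999, 0.054, 0.0], [0.054, 0.999, 0.0], [-0.0, 0.0, -1.0]]
contact_force: [0.7, -0.2, -3.0]
gripper_width: 0.256
```

```bash
python3 -m inch '[[0.1,-1,0,6,0],[0.1,-1,0,6,0],[0.1,-1,0,6,0],[0.1,0,0,0,0]]'
```

```text
t: 13.82
ee_pos: [0.6249, 0.1212, 0.0863]
ee_rot: [[-0.999, 0.054, 0.001], [0.054, 0.999, 0.0], [-0.001, 0.0, -1.0]]
contact_force: [-0.1, 0.1, -3.2]
gripper_width: 0.258
```

```bash
cat > slope.py <<'E'
from h import *
import sys
t=sys.argv[1]; x0,x1,z0=map(float,sys.argv[2:5])
shot('scene',t); P=cloud('scene',t)
L=[]
for x in np.arange(x0,x1,.01):
    q=sel(P,x,x+.01,.100,.147,z0,.6)
    if len(q)>3: L.append(q[q[:,2].argsort()[-4:]].mean(0))
L=np.array(L); print(np.round(L[:,[0,2]],3).tolist())
s=status.get_state(); print(s['ee_pos'],s['contact_force'],s['moment'])
E
python3 slope.py s5 .47 .61 .03
```

```text
[[0.474, 0.413], [0.485, 0.408], [0.497, 0.081], [0.505, 0.083], [0.514, 0.084], [0.528, 0.087], [0.538, 0.091], [0.547, 0.096], [0.554, 0.096], [0.568, 0.099], [0.577, 0.101], [0.588, 0.331], [0.591, 0.338], [0.603, 0.324], [0.611, 0.254]]
[0.6247642  0.12123226 0.08596238] [ 0.43799692 -0.0635537  -2.24522469] [ 0.01479358 -0.19431849  0.01103306]
```

```bash
python3 -m inch '[[0.1,-1,0,6,0],[0.1,-2,0,6,0],[0.1,-2,0,6,0],[0.1,-1,0,3,0],[0.1,0,0,0,0]]'; python3 slope.py s6 .47 .59 .03
```

```text
t: 14.5
ee_pos: [0.6187, 0.1212, 0.1069]
ee_rot: [[-0.999, 0.054, 0.0], [0.054, 0.999, 0.0], [-0.0, 0.0, -1.0]]
contact_force: [-0.3, -0.5, -3.5]
gripper_width: 0.259
[[0.472, 0.424], [0.488, 0.083], [0.495, 0.085], [0.507, 0.09], [0.518, 0.093], [0.527, 0.096], [0.539, 0.103], [0.548, 0.107], [0.556, 0.11], [0.568, 0.114], [0.578, 0.344], [0.586, 0.356]]
[0.61863267 0.1211862  0.10670367] [ 0.37467789  1.13685216 -3.07392287] [ 0.02305088 -0.16071042  0.02771011]
```

```bash
python3 -m inch '[[0.1,12,-1,5,0],[0.1,15,-1,7,0],[0.1,15,-1,7,0],[0.1,12,0,6,0],[0.1,0,0,0,0]]'; python3 slope.py s7 .47 .64 .03
```

```text
t: 15.18
ee_pos: [0.6739, 0.118, 0.132]
ee_rot: [[-0.999, 0.054, 0.001], [0.054, 0.999, 0.0], [-0.001, 0.0, -1.0]]
contact_force: [1.3, 0.5, -3.6]
gripper_width: 0.254
[[0.475, 0.462], [0.487, 0.269], [0.498, 0.268], [0.506, 0.266], [0.515, 0.266], [0.525, 0.429], [0.536, 0.102], [0.547, 0.105], [0.557, 0.107], [0.567, 0.111], [0.577, 0.114], [0.588, 0.119], [0.597, 0.127], [0.606, 0.13], [0.618, 0.135], [0.629, 0.364], [0.636, 0.368], [0.642, 0.369]]
[0.67313002 0.11804991 0.13149785] [-0.84560611 -0.37126228 -3.2096343 ] [ 0.02065933 -0.41736585  0.02566257]
```

```bash
python3 -m inch '[[0.1,12,-1,7,0],[0.1,14,0,8,0],[0.1,14,-1,8,0],[0.1,12,0,7,0],[0.1,12,-1,7,0],[0.1,0,0,0,0]]'; python3 slope.py s8 .47 .69 .03
```

```text
t: 15.98
ee_pos: [0.7369, 0.1151, 0.1685]
ee_rot: [[-0.999, 0.054, 0.0], [0.054, 0.999, 0.0], [-0.0, 0.0, -1.0]]
contact_force: [0.4, -0.6, -2.5]
gripper_width: 0.257
[[0.478, 0.08], [0.488, 0.085], [0.496, 0.089], [0.508, 0.092], [0.518, 0.098], [0.525, 0.1], [0.537, 0.105], [0.548, 0.108], [0.557, 0.113], [0.568, 0.117], [0.576, 0.12], [0.59, 0.436], [0.592, 0.437], [0.609, 0.133], [0.618, 0.137], [0.628, 0.142], [0.638, 0.144], [0.648, 0.149], [0.659, 0.158], [0.667, 0.163], [0.677, 0.168], [0.688, 0.172]]
[0.7363394  0.11521434 0.1681174 ] [ 0.99224488  0.51297167 -3.69910874] [ 0.04738758 -0.26242788 -0.00393453]
```

```bash
python3 -m inch '[[0.1,12,-1,6,0],[0.1,12,0,8,0],[0.1,0,0,15,0],[0.1,0,0,20,0],[0.1,0,0,25,0],[0.1,0,0,25,0],[0.1,0,0,15,0],[0.1,0,0,0,0]]'; python3 slope.py s9 .45 .74 .1
```

```text
t: 17.02
ee_pos: [0.7608, 0.1143, 0.2842]
ee_rot: [[-0.999, 0.054, 0.002], [0.054, 0.999, 0.0], [-0.002, 0.0, -1.0]]
contact_force: [-0.3, 0.2, -2.8]
gripper_width: 0.259
[[0.488, 0.187], [0.499, 0.193], [0.508, 0.198], [0.518, 0.202], [0.529, 0.206], [0.538, 0.21], [0.546, 0.213], [0.559, 0.218], [0.569, 0.223], [0.575, 0.226], [0.589, 0.23], [0.598, 0.234], [0.607, 0.238], [0.618, 0.242], [0.627, 0.246], [0.638, 0.25], [0.648, 0.255], [0.659, 0.259], [0.667, 0.263], [0.679, 0.267], [0.687, 0.276], [0.697, 0.281], [0.709, 0.286], [0.718, 0.29], [0.724, 0.452], [0.739, 0.441]]
[0.760546   0.11424581 0.28269473] [-0.23426716 -0.59389708 -2.7798995 ] [ 0.07713597 -0.10584683  0.01073038]
```

The steel is out and free, with its tip at about z 0.18. I'll bring it back over the box, let it settle, and check.

```bash
python3 -m inch '[[0.1,-15,1,10,0],[0.1,-20,1,10,0],[0.1,-20,1,5,0],[0.1,-15,1,0,0],[0.1,-10,0,0,0],[0.1,0,0,0,0],[0.1,0,0,0,0],[0.1,0,0,0,0]]'; python3 slope.py s10 .38 .66 .1; python3 -c "
from h import *
for n in('scene','top'):
    q=sel(cloud('scene','s10'),.43,.51,.29,.37,.109,.13); 
print(len(q),np.median(q[:,2]),cv2.minEnclosingCircle((q[:,:2]*1000).astype(np.float32)))
p=cv2.imread('pics/s10.png');cv2.imwrite('pics/v5.png',p)"
```

```text
t: 18.08
ee_pos: [0.681, 0.1181, 0.3072]
ee_rot: [[-0.999, 0.054, -0.0], [0.054, 0.999, -0.0], [0.0, -0.0, -1.0]]
contact_force: [0.7, -1.2, -2.4]
gripper_width: 0.257
[[0.409, 0.211], [0.418, 0.218], [0.428, 0.22], [0.438, 0.226], [0.448, 0.229], [0.458, 0.234], [0.469, 0.237], [0.479, 0.242], [0.487, 0.245], [0.498, 0.249], [0.509, 0.254], [0.517, 0.257], [0.528, 0.261], [0.537, 0.265], [0.549, 0.27], [0.555, 0.273], [0.568, 0.278], [0.578, 0.282], [0.588, 0.286], [0.599, 0.294], [0.609, 0.3], [0.619, 0.303], [0.629, 0.308], [0.638, 0.313], [0.645, 0.476], [0.659, 0.465], [0.661, 0.464]]
[0.68100345 0.11812694 0.3072826 ] [ 0.19151045  0.52711618 -2.02213141] [ 0.03345732 -0.14483552 -0.05866262]
255 0.11579411690850705 ((469.9542541503906, 329.7286682128906), 22.65104866027832)
```

View pics/v5.png

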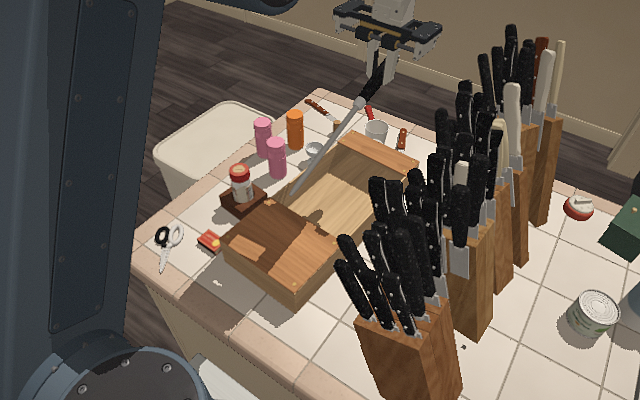

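The steel is in the air over the box, from (290,197) to (380,65). The jar stands in the stand at (241,185), and the matchbox (210,241) and egg cup (314,149) have not moved. Handing in.

```bash
python3 -m inch '[[0.1,0,0,0,0],[0.1,0,0,0,0],[0.1,0,0,0,0]]'; python3 -c "
from bench import order
print(order.finish_job())"
```

```text
t: 18.5
ee_pos: [0.6807, 0.1182, 0.3076]
ee_rot: [[-0.999, 0.054, -0.0], [0.054, 0.999, -0.0], [0.0, -0.0, -1.0]]
contact_force: [0.7, -0.1, -2.9]
gripper_width: 0.254
the job is handed in; nothing more can be done
None
```

The job is done and handed in at 18.5 s; the hand-in gives no verdict.

- **Jar:** I stood the red-capped jar in the well of the dark stand and let go. Its cap top measured about 0.116 m in the last check, which is the height for fully down. It is upright and centred within about 1–2 mm.
- **Steel:** I gripped it by the handle and slid it 41 mm towards the near end. Lifting it against the near deck's edge tilted it to about 22°, and I then drew it out handle first. It is held still above the box, with the tip at about z 0.20 m and the handle end higher, at least 11 cm above the box's top. The handle end was out of sight behind the gripper, so its height is worked out from the slope.
- **Forces and bystanders:** Force readings, taken at the end of each move, peaked at about 10 N while the jar was being seated. In the last picture the matchbox and egg cup look unmoved, judged by eye.

No final check failed or disagreed. Mid-way, one script stopped on a limit on calibration calls; I fixed that by storing the calibration, and the arm's moves were not affected.

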